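Load the board carrier into the drop-front curing box

TASK

Swing the sloping front door of the curing box all the way down, set the carrier that holds the circuit boards gently down flat between the two guide rails inside, and swing the door back up until it is fully shut over it. Guide the door by hand both ways, without letting it drop open or slam, and leave the bare carrier and everything else on the bench where it is.

Things in the scene. Friction and masses are not known exactly. Their poses are not given: they have to be found in the camera images.
- curebox: White wedge-shaped box fixed to the bench, 178 deep (x) x 224 wide (y) x 215 high. Origin: centre of its underside; x points from front to back wall. Inner floor 50 above the bench; back wall 12 thick, inner face at x +75, to the full height; triangular side cheeks 12 thick (inside width 200). No roof: the sloping door is the only cover; with it down the inside is open from above.
- box_seat (a point): Point on the inner floor midway between the two guide rails, where the carrier's origin goes: 90 behind the hinge line, 70 in front of the back wall. Axes as the box's. Rails run along x (115 long, 12 high), inner faces 46 either side of this point in y; the carrier lies lengthwise (its x along the box's x) between them, either way round, 6 mm play each side.
- door_hinge (a point): Middle of the door's hinge line, at the front edge of the inner floor, 50 above the bench; hinge line along y of the curing box, axes as the curing box's.
- door (a joint): Door angle in rad: 0 = shut (leaning back 44 degrees from upright over the box), 0.77 = upright, 2.30 = fully down on its stop (nearly level, reaching out in front of the box). It weighs about 0.45 kg and falls freely to either side of upright. Panel 224 wide, 232 long, 10 thick.
- door_bar (a point): Centre of the door's pull bar: round steel, 14 diameter, 110 long, parallel to the hinge line, on two posts beyond the door's free edge, in the door's plane, 272 from the hinge line. Free gap of 33 between bar and door edge, so fingers can straddle it from above at any door angle. About 249 above the bench when shut, 54 when down. The point turns with the door (its axes are the box's when shut).
- carrier: Board carrier to load: black plate 100 (x) x 80 (y) x 8 with an upright aluminium grip fin in its middle, 40 long (x), 12 thick (y), top 46 above the underside; green boards with four white connector blocks (20 x 12, top 23 above the underside, at x +-30, y +-31). Origin: centre of the underside. About 0.3 kg. Lies on the bench left or right of the box.
- bare_carrier: Bare carrier: same plate and fin, without boards and connectors. Origin: centre of the underside. To be left alone; it lies on the other side of the box from the loaded one.
- mug: White mug, 80 across, 90 high; origin centre of underside. Bystander.
- flux_bottle: White bottle with black cap, 60 across, 150 high; origin centre of underside. Bystander.
- spool: Bare metal spool standing on end, 68 across, 50 high; origin centre of underside. Bystander.
- screwdriver: Screwdriver lying on the bench; origin at its middle. Bystander.
Things that resemble listed ones, but are neither listed nor needed, are in the scene too. Leave any blue look-alike of the carrier alone.

How it is judged:
On the way, in this order (a step that is already met when the one before it is completed fails the run):
1. the door is all the way down (value of joint door above 2.15 rad), for 0.2 s.
2. the loaded carrier lies flat between the rails, let go, with the door still down (x of carrier in the frame of box_seat between -0.03 and 0.03 m and y of carrier in the frame of box_seat between -0.009 and 0.009 m and z of carrier in the frame of box_seat between -0.005 and 0.005 m and angle between carrier's own z axis and vertical below 0.06 rad and angle between the x axis of carrier and the x axis of box_seat, either way round below 0.16 rad and contact force between the fingers and carrier below 0.1 N and linear speed of carrier below 0.02 m/s and value of joint door above 2 rad), for 0.2 s.
At the end, for the whole second after the job is handed in: The door is fully shut (within 0.04 rad); the loaded carrier lies flat on the box floor between the rails (within 9 mm sideways, 30 mm lengthwise and 0.16 rad of turn from the seat point, tilt under 0.06 rad), let go and at rest; every other loose thing is within 30 mm of where it began (x of carrier in the frame of box_seat between -0.03 and 0.03 m and y of carrier in the frame of box_seat between -0.009 and 0.009 m and z of carrier in the frame of box_seat between -0.005 and 0.005 m and angle between carrier's own z axis and vertical below 0.06 rad and angle between the x axis of carrier and the x axis of box_seat, either way round below 0.16 rad and contact force between the fingers and carrier below 0.1 N and linear speed of carrier below 0.02 m/s and value of joint door below 0.04 rad and distance of each of bare_carrier, mug, flux_bottle, spool, screwdriver from where it was at the start of the episode below 0.03 m); the robot touches nothing.
It fails at once if the door dropped open (faster than 2.5 rad/s) (velocity of joint door above 2.5 rad/s).
It fails at once if the door slammed (faster than 2.5 rad/s) (velocity of joint door below -2.5 rad/s).
It fails at once if the carrier was dropped or thrown into the box (faster than 0.5 m/s within 30 mm of its floor) (horizontal distance between carrier and box_seat below 0.08 m and z of carrier in the frame of box_seat below 0.03 m and linear speed of carrier above 0.5 m/s).
It fails at once if a bystander or the bare carrier was moved more than 30 mm (distance of any of bare_carrier, mug, flux_bottle, spool, screwdriver from where it was at the start of the episode above 0.03 m).
It also fails if it takes over 72 s, if anything falls off the work surface, if the arm or the gripper's body presses on something with over 40 N, if the wrist force passes 120 N, or if a joint passes its speed limit or range.

ROBOT

A 6-joint arm with a two-finger parallel gripper is mounted at the origin on the work surface. World frame = base frame: x ahead of the robot, y to its left, z up, the work surface at z = 0. Lengths are in m, angles in rad, forces in N, time in s.
With the tool pointing down it reaches from about 0.425 to 0.95 m from the base axis. Payload 3.5 kg.
Tool frame: the origin (TCP) lies between the finger pads; the fingertips stand 19 mm ahead of it and the grasp point (between the pads) is the TCP; z points along the fingers, y is the line along which they close (so a half turn about z gives the same grasp; the last joint's range is limited). The gripper opens to 85 mm and grips with 20 to 120 N. Pads are 22 mm wide; open, the fingers measure 114 mm over their backs; the gripper's body (76 mm by 85 mm) begins 54 mm behind the grasp point. The pads swing forward as they close: fully open they stand 13 mm farther back than shut.
Start: joints at [1.109, 0.286, 1.577, -0, 1.279, -0.15], TCP at [0.207, 0.642, 0.25] pointing down, gripper open.
Joint ranges: [-2.77, 2.77], [-0.9, 2.22], [0.21, 2.48], [-1.53, 4.67], [0.24, 2.81], [-2.84, 2.84]. Speed limits (rad/s): [2.79, 2.79, 3.14, 3.14, 3.14, 3.14].

INTERFACE

Orientations are given as a unit quaternion [x, y, z, w].
In Python, from plant import monitor, eyes, ctrl gives the robot as it stands.
- The arm moves only by the shell command python3 -m handwheel 'ROWS' [FORCE]. ROWS is JSON, a list of rows, each a list of 7 numbers: the shift along the tool's x, y, z in units of 40 cm (1.0 is 40 cm), then the turn, a rotation vector about the tool's x, y, z in units of pi rad (1.0 is pi rad), then the opening, from -1 (shut) to 1 (fully open). A call has 1 to 12 rows; each row is the pose to reach, as a shift and turn from the pose commanded when the call began, along the tool's axes at that moment, turning the shorter way round; what a row does not reach only later rows make up. A row lasts 1/8 s, in which the tool goes at most 62.5 mm and 10.7 degrees, less where a joint would pass 70% of its speed; a pose out of reach is approached as far as the arm can. A call with a number of a shift or a turn outside -1 to 1 is refused whole. A call with a gripper value outside its range is refused whole. The fingers move at their own pace and stop on an object; FORCE is the grip in N (left out, the last holds). Time passes only in rows, so rows that repeat a pose let the fingers close. It gives the time, the measured TCP pose, the force, the opening and the grip force at its end, in the units of the state.
- monitor.get_state(): the state, without advancing time (a new reading comes with each control period).
- eyes.read_camera(name): name is "scene" or "top" or "wrist"; returns the picture (400x640x3 uint8, red, green, blue); there is no depth.
- eyes.camera_params(name): a dict with "K" (3x3 intrinsics, pixels), "R" (3x3) and "t" (3): a world point X has camera coordinates R X + t. Camera axes: x right, y down, z forward; pixel columns grow to the right and rows downward; lengths in m; the calibration is good to about 2 mm. A picture is of the moment at which its call begins: read the wrist's pose just before it. camera_params takes no time and is no camera call; for the wrist camera it gives the pose at the moment of the call.
- ctrl.sign_off(): hands the job in; it is judged then, once.
The state is a dict: "time": time; "qpos": joint angles; "dq": joint speeds; "joint_efforts": joint torques, N m; "eef_pos": TCP position; "tcp_rot": TCP orientation; "contact_force": force on the tool from outside, world axes, zero at the start; "wrist_torque": the same for the moment, N m; "opening": opening from 0.0 (shut) to 1.0 (fully open); "finger_force": force on a finger pad.
Only numpy, scipy, OpenCV 4.12 (cv2) and the standard library are available. Lean on these libraries where they do the work, as an engineer would, in place of code of your own. Each camera call takes 0.05 s, during which the arm holds its last target. There are 200 camera calls.

## Working session

There is one attempt and no reset: what is moved stays moved. The work goes in short steps, Python scripts to look and compute and a shell command to move; the robot and the scene stay as the last step left them, time stands still between calls to the robot, and variables do not carry over. Pictures are saved under pics/ and viewed, at most 10 in all, crops included, and the job is handed in when it is done.

```bash
ls; mkdir -p pics; python3 - <<'E'
from plant import monitor, eyes, ctrl
import cv2,numpy as np
print(monitor.get_state())
for n in ("scene","top"):
    im=eyes.read_camera(n); cv2.imwrite(f"pics/{n}0.png",im[:,:,::-1])
    p=eyes.camera_params(n); print(n,np.round(p["K"],1).tolist(),np.round(p["R"],4).tolist(),np.round(p["t"],4).tolist())
E
```

```text
pics
{'time': 0.0, 'qpos': array([ 1.10896854e+00,  2.87198190e-01,  1.57814383e+00,  2.21871598e-05,
        1.27859284e+00, -1.49994754e-01]), 'dq': array([-0.00171955,  0.00060405,  0.00206167,  0.00099478,  0.00320348,
       -0.00188732]), 'joint_efforts': array([-1.17513857e-03, -4.05971646e+01, -2.92628735e+01, -1.46440962e-04,
        5.67928029e-03,  2.73415701e-06]), 'eef_pos': array([0.20678751, 0.64191826, 0.24894339]), 'tcp_rot': array([ 1.55288626e-01,  9.87868448e-01, -1.11353262e-03, -3.62818188e-04]), 'contact_force': array([0.06957315, 0.6378858 , 0.16644838]), 'wrist_torque': array([-0.01143751, -0.02428779,  0.00517559]), 'finger_force': 0.0, 'opening': 0.9979587419905962}
scene [[431.7, 0.0, 319.6], [0.0, 431.7, 200.7], [0.0, 0.0, 1.0]] [[0.1453, 0.9893, 0.0132], [0.644, -0.0845, -0.7604], [-0.7511, 0.119, -0.6493]] [-0.1265, -0.1803, 1.9345]
top [[376.2, 0.0, 321.8], [0.0, 376.2, 205.2], [0.0, 0.0, 1.0]] [[-0.0202, -0.9998, 0.0034], [-0.9832, 0.0192, -0.1813], [0.1811, -0.007, -0.9834]] [0.0656, 0.5034, 1.3162]
```

View pics/scene0.png

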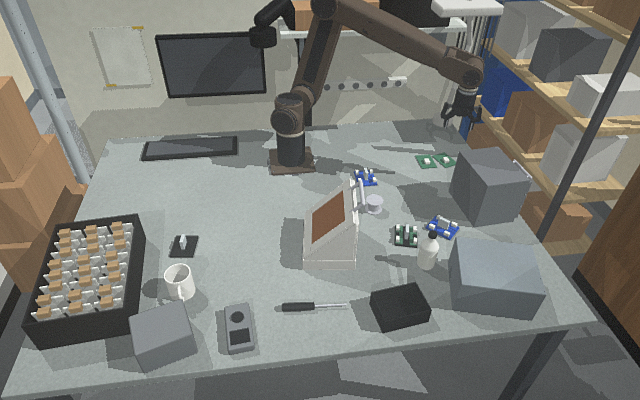

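View pics/top0.png

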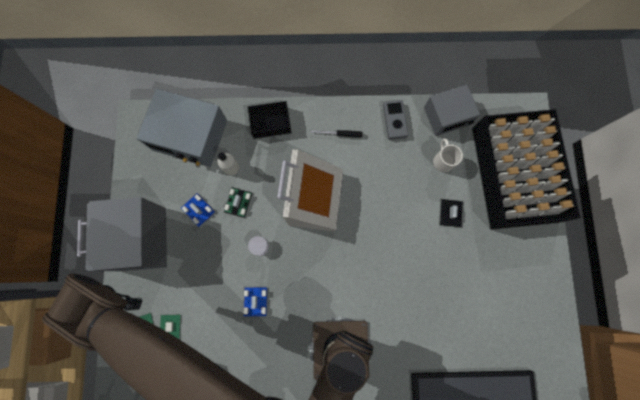

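The scene image shows the box at (332,228), with its door sloping down to image-left (world −y) and its bar at (358,195). In the top image the box is at (310,190), the bar at (285,175), and the hinge side to the right.

Candidates for the carrier:
- **Loaded, green and black:** top (238,202), scene (405,235)
- **Blue look-alikes:** top (197,209) and (256,301)
- **Bare carrier:** top (452,212)
- **Loose green boards:** top (170,325)

I choose the green and black one at top (238,202) and check it in a crop.

```bash
python3 - <<'E'
import cv2,numpy as np
a=cv2.imread("pics/top0.png")[130:250,180:360]; b=cv2.imread("pics/scene0.png")[170:290,290:470]
c=np.vstack([cv2.resize(x,None,fx=4.4,fy=4.4,interpolation=cv2.INTER_CUBIC)[:,:] for x in (a,)])
cv2.imwrite("pics/c_top.png",c)
cv2.imwrite("pics/c_scene.png",cv2.resize(b,None,fx=4.4,fy=4.4,interpolation=cv2.INTER_CUBIC))
E
```

```text
(no output)
```

View pics/c_top.png

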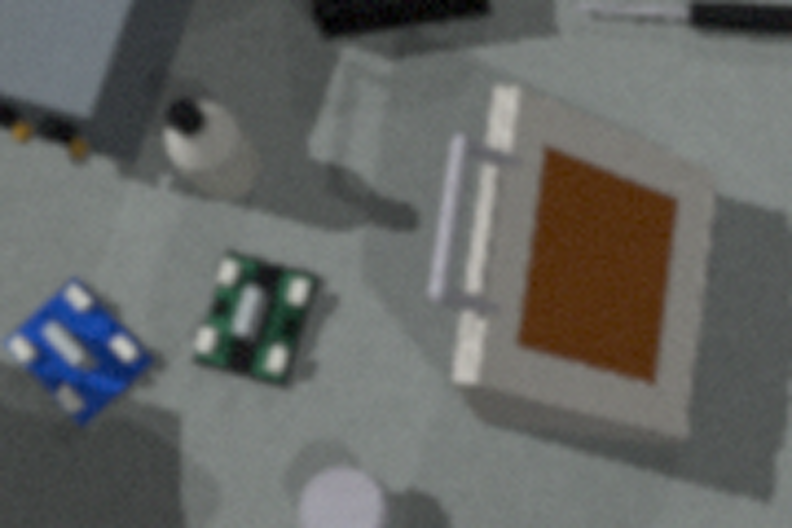

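View pics/c_scene.png

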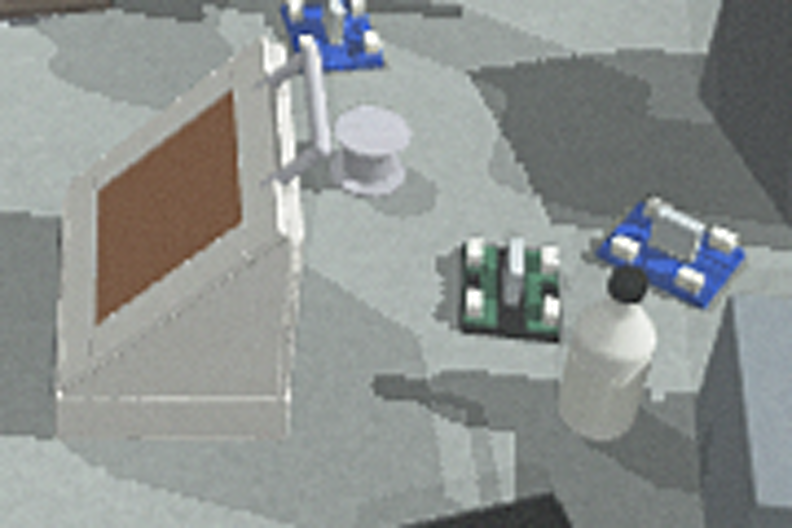

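```bash
cat > h.py <<'E'
import numpy as np
from plant import monitor, eyes, ctrl
from scipy.optimize import least_squares
from scipy.spatial.transform import Rotation as Ro
P={n:eyes.camera_params(n) for n in("scene","top")}
def proj(n,X):
    p=P[n]; c=np.asarray(X)@p["R"].T+p["t"]; q=c@p["K"].T; return q[...,:2]/q[...,2:]
def ray(n,uv,z):
    p=P[n]; d=p["R"].T@np.linalg.solve(p["K"],[uv[0],uv[1],1]); C=-p["R"].T@p["t"]; return C+d*(z-C[2])/d[2]
OFF={"top":(180,130),"scene":(290,170)}
def full(n,uv): return (np.array(uv)+.5)/4.4-.5+OFF[n]
def W(q,L):
    c,s=np.cos(q[2]),np.sin(q[2]); L=np.asarray(L,float)
    return np.stack([q[0]+c*L[:,0]-s*L[:,1],q[1]+s*L[:,0]+c*L[:,1],L[:,2]],1)
def fit(obs,q0):
    f=lambda q:np.concatenate([(proj(n,W(q,[l]))[0]-full(n,uv)) for n,uv,l in obs])
    r=least_squares(f,q0,loss="soft_l1"); print(np.round(r.x,4)); print(np.round(r.fun.reshape(-1,2),1).tolist()); return r.x
E
python3 - <<'E'
from h import *
B=[("top",(459,134),(.104,-.055,.249)),("top",(434,298),(.104,.055,.249)),
("scene",(308,40),(.104,.055,.249)),("scene",(324,150),(.104,-.055,.249)),
("scene",(58,437),(-.089,-.112,0)),("scene",(288,437),(.089,-.112,0)),("scene",(290,400),(.089,-.112,.05)),("scene",(58,400),(-.089,-.112,.05)),
("top",(716,183),(-.089,-.112,.05)),("top",(688,437),(-.089,.112,.05))]
b=fit(B,[.6,0,1.4])
C=[("top",u,(a*.03,c*.031,.023)) for u,a,c in(((228,268),1,1),((298,291),1,-1),((205,340),-1,1),((277,360),-1,-1))]
C+=[("scene",u,(a*.03,c*.031,.023)) for u,a,c in(((474,245),-1,-1),((551,251),-1,1),((474,298),1,-1),((549,302),1,1))]
C+=[("top",(255,290),(.02,0,.046)),("top",(244,334),(-.02,0,.046))]
c=fit(C,[.55,.25,-.1])
print("bare",ray("top",(453,212),.03),"bottle",ray("top",(226,162),.10),"spool",ray("top",(258,245),.05))
print("bar,hinge,seat",W(b,[(.104,0,.249),(-.085,0,.05),(.005,0,.05)]).round(4).tolist())
E
```

```text
[0.5374 0.0787 1.435 ]
[[-0.4, 2.4], [0.5, -0.8], [1.4, 2.1], [0.7, -1.1], [-0.5, 0.6], [0.0, 0.6], [0.6, -0.9], [-0.7, -1.0], [0.6, -1.8], [0.3, 0.7]]
[ 0.5295  0.3669 -0.2866]
[[0.3, 1.0], [0.4, 0.1], [0.5, 0.0], [0.3, -0.2], [0.2, -0.2], [-0.3, 0.3], [0.1, -0.8], [0.6, 0.2], [-0.0, -0.6], [-0.9, -0.2]]
bare [ 0.47296831 -0.42344776  0.03      ] bottle [0.65711525 0.39259572 0.1       ] spool [0.36518468 0.2843197  0.05      ]
bar,hinge,seat [[0.5514, 0.1818, 0.249], [0.5259, -0.0055, 0.05], [0.538, 0.0837, 0.05]]
```

```bash
cat >> h.py <<'E'
def down(yaw):  # tool z down, tool y at world yaw
    y=np.array([np.cos(yaw),np.sin(yaw),0]); z=np.array([0,0,-1.]); return Ro.from_matrix(np.stack([np.cross(y,z),y,z],1))
def rows(targets,pose=None):
    s=monitor.get_state(); p,R=(s["eef_pos"],Ro.from_quat(s["tcp_rot"])) if pose is None else pose
    for t,yaw in targets:
        T=down(yaw); d=R.inv().apply(np.array(t)-p)/.4; w=(R.inv()*T).as_rotvec()/np.pi
        print(np.round(d,4).tolist(),np.round(w,4).tolist())
E
python3 - <<'E'
from h import *
def tri(uvs):
    r=least_squares(lambda X:np.concatenate([proj(n,X)-full(n,u) for n,u in uvs]),[.5,.1,.2]); print(r.x.round(4),r.fun.round(1)); return r.x
a=tri([("top",(459,134)),("scene",(323,150))]); c=tri([("top",(434,298)),("scene",(308,40))]); print(np.linalg.norm(a-c),(a+c)/2, np.arctan2(*(a-c)[:2])-0)
rows([((.207,.642,.36),1.259),((.54,.17,.36),1.435)])
E
```

```text
[0.6127 0.1714 0.251 ] [ 0.5  0.1  0.5 -0. ]
[0.4928 0.1879 0.2551] [ 0.8  0.1  0.8 -0.1]
0.12113945114274847 [0.55276107 0.17961448 0.25304915] 1.707406954394553
[-0.0004, -0.0003, -0.2774] [-0.0007, -0.0001, -0.0]
[-1.1548, -0.868, -0.2759] [-0.0007, -0.0002, -0.056]
```

```bash
python3 -m handwheel '[[0,0,-0.14,0,0,0,1],[0,0,-0.28,0,0,0,1],[-0.1,-0.08,-0.28,0,0,-0.01,1],[-0.2,-0.16,-0.28,0,0,-0.02,1],[-0.3,-0.24,-0.28,0,0,-0.03,1],[-0.4,-0.31,-0.28,0,0,-0.04,1],[-0.5,-0.38,-0.28,0,0,-0.05,0.2],[-0.6,-0.46,-0.28,0,0,-0.056,0],[-0.7,-0.53,-0.28,0,0,-0.056,0],[-0.8,-0.61,-0.28,0,0,-0.056,0],[-0.9,-0.68,-0.28,0,0,-0.056,-0.1],[-1,-0.75,-0.28,0,0,-0.056,-0.1]]' 20; python3 - <<'E'
from h import *
import cv2
rows([((.552,.16,.33),1.434)])
p=eyes.camera_params("wrist"); im=eyes.read_camera("wrist"); cv2.imwrite("pics/w1.png",im[:,:,::-1])
np.savez("w1.npz",**p)
P["wrist"]=p; print(proj("wrist",W([.5374,.0787,1.434],[(.104,-.055,.25),(.104,.055,.25)])))
E
```

```text
time: 1.6
eef_pos: [0.4962, 0.2327, 0.3618]
tcp_rot: [0.068, 0.998, -0.0, -0.0]
contact_force: [0.3, 0.5, 0.4]
opening: 0.454
finger_force: 0.0
[-0.1628, -0.1612, 0.0795] [-0.0001, -0.0002, 0.0003]
[[270.09351901 327.85501716]
 [264.32829091 208.62404363]]
```

View pics/w1.png

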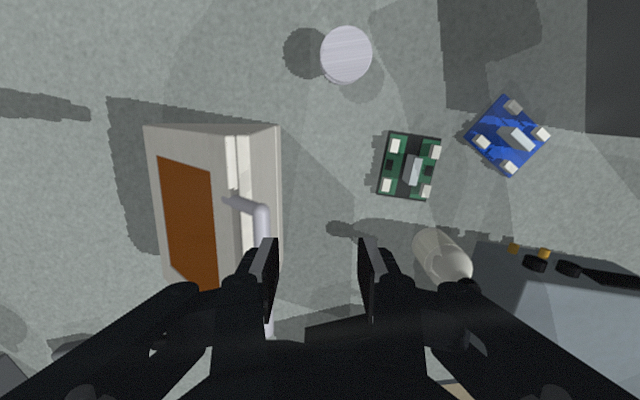

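The wrist view shows the bar's near end at (264,207), against a prediction of (264,208), so the bar position is confirmed. The carrier is at (411,167).

```bash
python3 - <<'E'
from h import *
rows([((.552,.181,.33),1.434),((.552,.181,.253),1.434)])
E
```

```text
[-0.147, -0.0989, 0.0793] [-0.0013, 0.0006, -0.0011]
[-0.1467, -0.0981, 0.2718] [-0.0013, 0.0006, -0.0011]
```

```bash
python3 -m handwheel '[[-0.08,-0.05,0.03,0,0,0,-0.1],[-0.147,-0.099,0.08,0,0,0,-0.1],[-0.147,-0.099,0.08,0,0,0,-0.1],[-0.147,-0.098,0.14,0,0,0,-0.1],[-0.147,-0.098,0.2,0,0,0,-0.1],[-0.147,-0.098,0.24,0,0,0,-0.1],[-0.147,-0.098,0.272,0,0,0,-0.1],[-0.147,-0.098,0.272,0,0,0,-1],[-0.147,-0.098,0.272,0,0,0,-1],[-0.147,-0.098,0.272,0,0,0,-1],[-0.147,-0.098,0.272,0,0,0,-1],[-0.147,-0.098,0.272,0,0,0,-1]]' 30
```

```text
time: 3.15
eef_pos: [0.5467, 0.1806, 0.2522]
tcp_rot: [0.068, 0.998, -0.009, -0.004]
contact_force: [-4.9, -19.3, -0.8]
opening: 0.15
finger_force: 29.5
```

```bash
python3 - <<'E'
import numpy as np
th=np.linspace(0,2.3,25); f=th-.747
for t,a,b in zip(th,-.68*(np.sin(f)+np.sin(.747))-.012*np.minimum(1,th/.3),-.68*(np.cos(f)-np.cos(.747))): print(round(t,2),round(a,3),round(b,3))
E
```

```text
0.0 -0.0 -0.0
0.1 -0.054 -0.042
0.19 -0.111 -0.079
0.29 -0.172 -0.111
0.38 -0.232 -0.137
0.48 -0.294 -0.157
0.57 -0.358 -0.171
0.67 -0.422 -0.179
0.77 -0.487 -0.181
0.86 -0.552 -0.177
0.96 -0.617 -0.166
1.05 -0.68 -0.149
1.15 -0.741 -0.127
1.25 -0.799 -0.098
1.34 -0.855 -0.064
1.44 -0.907 -0.025
1.53 -0.955 0.019
1.63 -0.999 0.067
1.72 -1.038 0.119
1.82 -1.072 0.175
1.92 -1.1 0.233
2.01 -1.123 0.295
2.11 -1.139 0.358
2.2 -1.15 0.422
2.3 -1.154 0.487
```

```bash
python3 -m handwheel '[[-0.054,-0.0,0,0,0,0,-1]]' 30 >/dev/null 2>&1 && echo no
```

```text
no
```

That row was a mistake: it shifted the tool along x, which is along the bar, when I meant y. I'll check the state and undo it.

```bash
python3 -c "
from h import *
s=monitor.get_state();print(s['time'],s['eef_pos'],s['contact_force'],s['opening'],s['tcp_rot'])"; python3 -m handwheel '[[0.03,0,0,0,0,0,-1],[0.054,0,0,0,0,0,-1],[0.054,0,0,0,0,0,-1]]' 30
```

```text
3.275 [0.55890192 0.1788314  0.25060361] [-38.59078126 -18.1094478    6.99194647] 0.15085989262123747 [ 0.0676826   0.99747728 -0.0097012  -0.01907937]
time: 3.65
eef_pos: [0.5541, 0.1795, 0.2527]
tcp_rot: [0.068, 0.998, -0.008, 0.008]
contact_force: [18.4, -21.3, -12.4]
opening: 0.15
finger_force: 29.5
```

```bash
python3 -m handwheel '[[-0.01,-0.01,0,0,0,0,-1],[-0.01,-0.054,-0.042,0,0,0,-1],[-0.01,-0.111,-0.079,0,0,0,-1],[-0.01,-0.172,-0.111,0,0,0,-1],[-0.01,-0.232,-0.137,0,0,0,-1],[-0.01,-0.232,-0.137,0,0,0,-1]]' 30
```

```text
time: 4.4
eef_pos: [0.5417, 0.0931, 0.3097]
tcp_rot: [0.069, 0.998, -0.0, 0.003]
contact_force: [5.1, -0.3, -2.4]
opening: 0.153
finger_force: 30.6
```

```bash
python3 -m handwheel '[[0,-0.062,-0.02,0,0,0,-1],[0,-0.126,-0.034,0,0,0,-1],[0,-0.19,-0.042,0,0,0,-1],[0,-0.255,-0.044,0,0,0,-1],[0,-0.32,-0.04,0,0,0,-1],[0,-0.385,-0.029,0,0,0,-1],[0,-0.448,-0.012,0,0,0,-1],[0,-0.509,0.01,0,0,0,-1],[0,-0.567,0.039,0,0,0,-1],[0,-0.623,0.073,0,0,0,-1],[0,-0.675,0.112,0,0,0,-1],[0,-0.723,0.156,0,0,0,-1]]' 30
```

```text
time: 5.9
eef_pos: [0.5002, -0.193, 0.2466]
tcp_rot: [0.068, 0.998, -0.001, -0.001]
contact_force: [-4.6, -1.7, 3.7]
opening: 0.146
finger_force: 34.2
```

```bash
python3 -m handwheel '[[0,-0.044,0.048,0,0,0,-1],[0,-0.083,0.1,0,0,0,-1],[0,-0.117,0.156,0,0,0,-1],[0,-0.145,0.214,0,0,0,-1],[0,-0.168,0.276,0,0,0,-1],[0,-0.184,0.339,0,0,0,-1],[0,-0.195,0.403,0,0,0,-1],[0,-0.199,0.45,0,0,0,-1],[0,-0.199,0.468,0,0,0,-1],[0,-0.199,0.468,0,0,0,-1]]' 30
```

```text
time: 7.15
eef_pos: [0.4885, -0.2736, 0.0578]
tcp_rot: [0.067, 0.998, -0.003, -0.002]
contact_force: [-8.5, -9.5, -1.4]
opening: 0.146
finger_force: 38.0
```

```bash
python3 -m handwheel '[[0,0,0,0,0,0,-0.3],[0,0,0,0,0,0,-0.3],[0,0,0,0,0,0,-0.3],[0,0,-0.05,0,0,0,-0.3],[0,0,-0.15,0,0,0,-0.3],[0,0,-0.3,0,0,0,-0.3],[0,0,-0.45,0,0,0,0],[0,0,-0.6,0,0,0,0.3],[0,0.1,-0.75,0,0,0,0.3],[0,0.25,-0.78,0,0,0,0.5],[0,0.4,-0.78,0,0,0,0.5],[0,0.55,-0.78,0,0,0,0.5]]' 30; python3 - <<'E'
from h import *
rows([((.47,.21,.36),1.434)])
E
```

```text
time: 8.65
eef_pos: [0.5197, -0.051, 0.3734]
tcp_rot: [0.068, 0.998, -0.0, 0.002]
contact_force: [0.2, -0.4, -0.4]
opening: 0.75
finger_force: 0.0
[0.2117, 0.6296, 0.0324] [-0.0001, 0.0013, 0.0002]
```

```bash
python3 -m handwheel '[[0.05,0.14,0,0,0,0,1],[0.1,0.29,0,0,0,0.01,1],[0.16,0.43,0.02,0,0,0.02,1],[0.2,0.57,0.03,0,0,0.03,1],[0.21,0.63,0.03,0,0,0.048,1],[0.21,0.63,0.03,0,0,0.048,1],[0.21,0.63,0.03,0,0,0.048,1]]' 30; python3 - <<'E'
from h import *
import cv2
p=eyes.camera_params("wrist"); im=eyes.read_camera("wrist"); t=eyes.read_camera("top")
np.savez("w2.npz",**p)
cv2.imwrite("pics/w2r.png",im[:,:,::-1]); cv2.imwrite("pics/t2r.png",t[:,:,::-1])
cv2.imwrite("pics/w2.png",cv2.resize(im[0:300,0:500,::-1],None,fx=1.6,fy=1.6,interpolation=cv2.INTER_CUBIC))
cv2.imwrite("pics/t2.png",cv2.resize(t[130:250,230:430,::-1],None,fx=4,fy=4,interpolation=cv2.INTER_CUBIC))
E
```

```text
time: 9.52
eef_pos: [0.4707, 0.2075, 0.3597]
tcp_rot: [0.143, 0.99, 0.0, 0.001]
contact_force: [0.4, 0.2, -0.0]
opening: 0.994
finger_force: 0.0
```

View pics/w2.png

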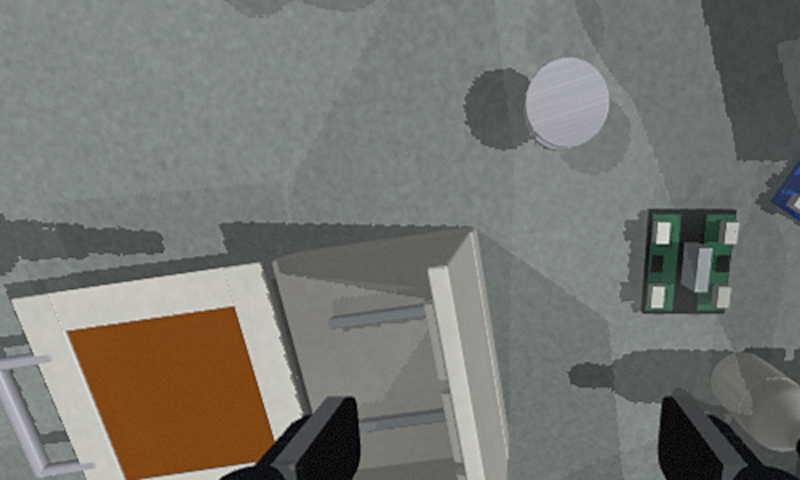

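View pics/t2.png

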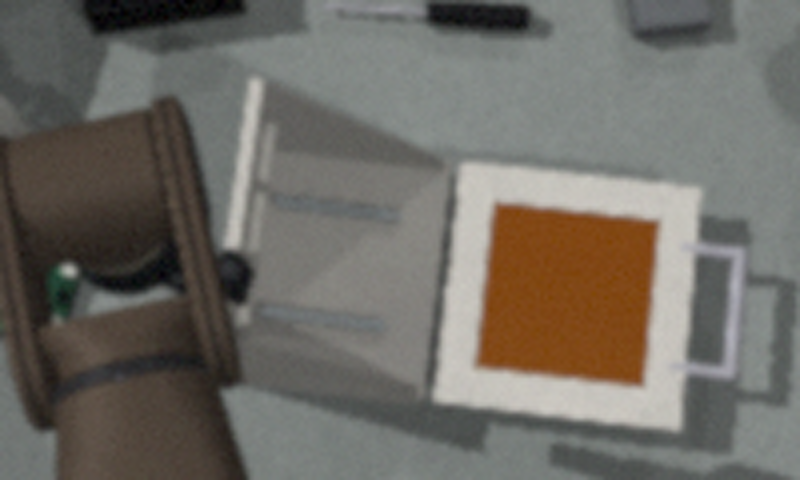

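The wrist crop shows the carrier with its connectors at (663,233), (729,233), (658,297) and (723,297), and the fin top at (704,269). The rails run (332,322)-(428,312) and (365,425)-(445,414). The top crop shows the door fully down and empty, with rails at (275,200)-(400,215) and (260,312)-(382,325).

```bash
python3 - <<'E'
from h import *
P["wrist"]=dict(np.load("w2.npz"))
import h
w=lambda u:((np.array(u)+.5)/1.6-.5)
h.OFF["wrist"]=None
_f=h.full
h.full=lambda n,u: w(u) if n=="wrist" else _f(n,u)
Wc=[("wrist",u,(a*.03,c*.031,.023)) for u,a,c in(((663,233),-1,-1),((729,233),-1,1),((658,297),1,-1),((723,297),1,1))]
Wc+=[("wrist",(704,249),(-.02,0,.046)),("wrist",(703,290),(.02,0,.046))]
c=fit(Wc,[.53,.367,-.287])
t=lambda u:(np.array(u)+.5)/4-.5+np.array([230,130])
for nm,f,r in(("top",t,[(275,200),(400,215),(260,312),(382,325)]),("wrist",w,[(445,414),(365,425),(428,312),(332,322)])):
    q=np.array([ray(nm,f(u),.062) for u in r]); print(nm,q.round(4).tolist())
    m=(q[:2]+q[2:])/2; d=m[0]-m[1]; n=d/np.linalg.norm(d); yaw=np.arctan2(n[1],n[0]); print("mid",m.round(4).tolist(),"yaw",yaw,"sep",abs(np.cross(n[:2],(q[2]-q[0])[:2])),"len",np.linalg.norm(d))
    print("bar",[ray(nm,f(u),.054).round(4).tolist() for u in ([(741,250),(729,373)] if nm=="top" else [(3,362),(44,472)])])
    s=np.array([.538,.0837,.062])-m[1]; print("seat offset along,lateral", s@n, np.cross(n[:2],s[:2]))
E
```

```text
[ 0.5308  0.3664 -0.2762]
[[-0.5, 0.1], [1.0, -0.4], [-0.3, 0.3], [0.4, -0.1], [0.5, -1.0], [-1.5, 1.4]]
top [[0.5976, 0.1387, 0.062], [0.5814, 0.0259, 0.062], [0.4948, 0.153, 0.062], [0.4809, 0.0444, 0.062]]
mid [[0.5462, 0.1459, 0.062], [0.5312, 0.0351, 0.062]] yaw 1.435942465614326 sep 0.1037212168879875 len 0.11176204910328232
bar [[0.5448, -0.2825, 0.054], [0.4327, -0.2645, 0.054]]
seat offset along,lateral 0.04904270284155567 -0.00024917792619434144
wrist [[0.5916, 0.1096, 0.062], [0.5813, 0.0349, 0.062], [0.4952, 0.1262, 0.062], [0.48, 0.0429, 0.062]]
mid [[0.5434, 0.1179, 0.062], [0.5307, 0.0389, 0.062]] yaw 1.4109464485317744 sep 0.09790106348390798 len 0.07996838925213529
bar [[0.4321, -0.2621, 0.054], [0.5438, -0.286, 0.054]]
seat offset along,lateral 0.045388301666547635 -0.00010294105045283598<stdin>:14: DeprecationWarning: Arrays of 2-dimensional vectors are deprecated. Use arrays of 3-dimensional vectors instead. (deprecated in NumPy 2.0)
<stdin>:16: DeprecationWarning: Arrays of 2-dimensional vectors are deprecated. Use arrays of 3-dimensional vectors instead. (deprecated in NumPy 2.0)
```

```bash
python3 - <<'E'
from h import *
rows([((.53,.3665,.2),1.289),((.53,.3665,.035),1.289)])
E
```

```text
[-0.0282, 0.4242, 0.3983] [0.0, 0.0002, -0.0019]
[-0.0279, 0.4241, 0.8108] [0.0, 0.0002, -0.0019]
```

```bash
python3 -m handwheel '[[-0.01,0.13,0,0,0,-0.002,0.6],[-0.02,0.27,0.1,0,0,-0.002,0.6],[-0.028,0.4,0.2,0,0,-0.002,0.6],[-0.028,0.424,0.34,0,0,-0.002,0.6],[-0.028,0.424,0.45,0,0,-0.002,0.6],[-0.028,0.424,0.55,0,0,-0.002,0.6],[-0.028,0.424,0.63,0,0,-0.002,0.6],[-0.028,0.424,0.7,0,0,-0.002,0.6],[-0.028,0.424,0.75,0,0,-0.002,0.6],[-0.028,0.424,0.79,0,0,-0.002,0.6],[-0.028,0.424,0.811,0,0,-0.002,0.6],[-0.028,0.424,0.811,0,0,-0.002,0.6]]' 40; python3 -m handwheel '[[0,0,0,0,0,0,-1],[0,0,0,0,0,0,-1],[0,0,0,0,0,0,-1],[0,0,0,0,0,0,-1],[0,0,0,0,0,0,-1],[0,0,0,0,0,0,-1]]' 40
```

```text
time: 11.12
eef_pos: [0.5294, 0.3674, 0.0341]
tcp_rot: [0.14, 0.99, -0.0, -0.0]
contact_force: [0.1, 0.5, 0.1]
opening: 0.8
finger_force: 0.0
time: 11.88
eef_pos: [0.5298, 0.3677, 0.035]
tcp_rot: [0.14, 0.99, 0.0, 0.0]
contact_force: [-1.1, -0.1, 4.6]
opening: 0.134
finger_force: 40.2
```

```bash
python3 -m handwheel '[[0,0,-0.03,0,0,0,-1],[0,0,-0.1,0,0,0,-1],[0,0,-0.2,0,0,0,-1],[0,0,-0.3,0,0,0,-1],[0,0,-0.4,0,0,0,-1],[0,0,-0.5,0,0,0,-1],[0,0,-0.6,0,0,0,-1],[0,0,-0.7,0,0,0,-1],[0,0,-0.76,0,0,0,-1],[0,0,-0.76,0,0,0,-1]]' 40; python3 - <<'E'
from h import *
rows([((.538,.0837,.34),-.137)])
E
```

```text
time: 13.12
eef_pos: [0.5298, 0.3677, 0.3407]
tcp_rot: [0.14, 0.99, 0.001, 0.002]
contact_force: [0.2, 0.0, -1.6]
opening: 0.132
finger_force: 39.3
[-0.216, -0.6766, 0.0006] [0.0014, 0.0002, 0.4544]
```

```bash
python3 -m handwheel '[[-0.02,-0.06,0,0,0,0.04,-1],[-0.04,-0.13,0,0,0,0.09,-1],[-0.064,-0.2,0,0,0,0.14,-1],[-0.09,-0.28,0,0,0,0.19,-1],[-0.115,-0.36,0,0,0,0.24,-1],[-0.14,-0.44,0,0,0,0.29,-1],[-0.166,-0.52,0,0,0,0.34,-1],[-0.19,-0.6,0,0,0,0.39,-1],[-0.21,-0.65,0,0,0,0.43,-1],[-0.216,-0.677,0,0,0,0.454,-1],[-0.216,-0.677,0,0,0,0.454,-1],[-0.216,-0.677,0,0,0,0.454,-1]]' 40; python3 - <<'E'
from h import *
import cv2
rows([((.538,.0837,.2),-.137),((.538,.0837,.085),-.137)])
im=eyes.read_camera("wrist"); t=eyes.read_camera("scene")
cv2.imwrite("pics/w3.png",np.hstack([cv2.resize(im[:,:,::-1],(400,250)),cv2.resize(t[130:290,230:486,::-1],(400,250))]))
E
```

```text
time: 14.62
eef_pos: [0.537, 0.0837, 0.3369]
tcp_rot: [0.753, 0.658, -0.001, -0.001]
contact_force: [0.5, -0.4, -2.6]
opening: 0.134
finger_force: 39.4
[0.0003, 0.0032, 0.3424] [-0.0007, -0.0, 0.0008]
[0.0003, 0.0039, 0.6299] [-0.0007, -0.0, 0.0008]
```

View pics/w3.png

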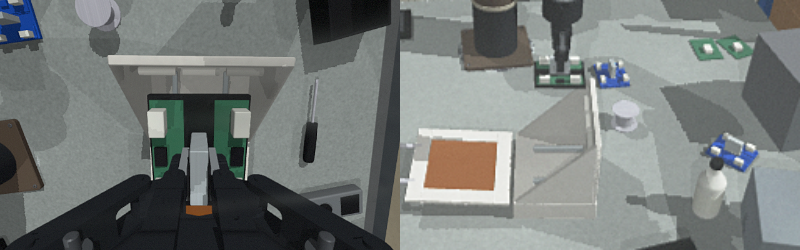

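The left half shows the carrier gripped level, lined up with the rails and below the back wall at row 60. The right half shows it hanging over the box with the door down. Now I lower it.

```bash
python3 -m handwheel '[[0,0.003,0.1,0,0,0,-1],[0,0.003,0.2,0,0,0,-1],[0,0.003,0.29,0,0,0,-1],[0,0.003,0.37,0,0,0,-1],[0,0.003,0.44,0,0,0,-1],[0,0.003,0.5,0,0,0,-1],[0,0.003,0.55,0,0,0,-1],[0,0.004,0.58,0,0,0,-1],[0,0.004,0.6,0,0,0,-1],[0,0.004,0.61,0,0,0,-1],[0,0.004,0.62,0,0,0,-1],[0,0.004,0.62,0,0,0,-1]]' 40
```

```text
time: 16.23
eef_pos: [0.5392, 0.0831, 0.0905]
tcp_rot: [0.753, 0.657, 0.0, 0.0]
contact_force: [0.2, -0.5, -1.9]
opening: 0.135
finger_force: 39.4
```

```bash
python3 -m handwheel '[[0,0,0.005,0,0,0,-1],[0,0,0.01,0,0,0,-1],[0,0,0.01,0,0,0,-1]]' 40; python3 -c "
from h import *
rows([((.538,.0837,.085),-.137)])"
```

```text
time: 16.6
eef_pos: [0.539, 0.0831, 0.0862]
tcp_rot: [0.753, 0.657, -0.0, -0.0]
contact_force: [0.1, -0.3, -2.5]
opening: 0.132
finger_force: 39.4
[0.0012, -0.0026, 0.0029] [-0.0001, 0.0, 0.0003]
```

```bash
python3 -m handwheel '[[0,-0.002,0.002,0,0,0,-1],[0,-0.002,0.004,0,0,0,-1],[0,-0.002,0.004,0,0,0,-1]]' 40
```

```text
time: 16.98
eef_pos: [0.5384, 0.0832, 0.085]
tcp_rot: [0.753, 0.658, 0.0, 0.0]
contact_force: [-0.4, 0.3, -0.4]
opening: 0.13
finger_force: 39.8
```

```bash
python3 -m handwheel '[[0,0,0,0,0,0,-0.6],[0,0,0,0,0,0,-0.3],[0,0,0,0,0,0,-0.3],[0,0,0,0,0,0,-0.3],[0,0,-0.03,0,0,0,-0.3],[0,0,-0.1,0,0,0,-0.3],[0,0,-0.2,0,0,0,-0.3],[0,0,-0.33,0,0,0,-0.3],[0,0,-0.48,0,0,0,-0.3],[0,0,-0.6,0,0,0,-0.3],[0,0,-0.63,0,0,0,-0.3],[0,0,-0.63,0,0,0,-0.3]]' 30; python3 - <<'E'
from h import *
import cv2
im=eyes.read_camera("wrist"); t=eyes.read_camera("scene")
cv2.imwrite("pics/w4.png",np.hstack([cv2.resize(im[60:310,120:520,::-1],(480,300)),cv2.resize(t[190:290,230:390,::-1],(320,300))]))
rows([((.515,-.1,.34),1.434),((.487,-.274,.25),1.434)])
E
```

```text
time: 18.48
eef_pos: [0.5383, 0.0833, 0.3374]
tcp_rot: [0.753, 0.658, 0.001, 0.001]
contact_force: [0.1, 0.4, 0.2]
opening: 0.354
finger_force: 0.0
[-0.4615, 0.0065, -0.0139] [-0.0011, -0.0009, -0.4997]
[-0.9019, -0.0031, 0.2113] [-0.0011, -0.0009, -0.4997]
```

View pics/w4.png

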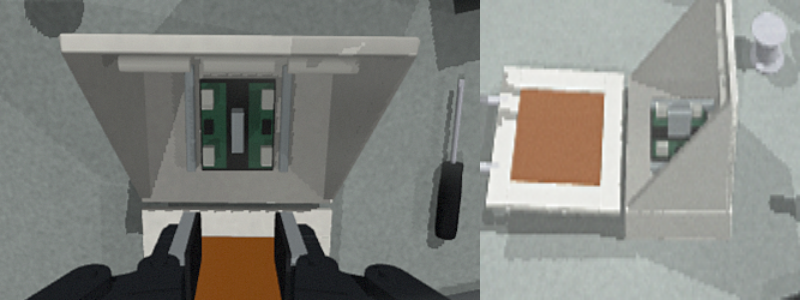

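The carrier lies square between the rails at (237,125), clear of both, and the door is still down. I go back to the bar.

```bash
python3 -m handwheel '[[-0.04,0,-0.01,0,0,-0.04,-0.3],[-0.1,0,-0.01,0,0,-0.09,-0.3],[-0.18,0,-0.01,0,0,-0.14,-0.3],[-0.27,0,-0.01,0,0,-0.19,-0.3],[-0.36,0,-0.01,0,0,-0.24,-0.3],[-0.46,0,0,0,0,-0.29,-0.3],[-0.56,0,0.02,0,0,-0.34,-0.3],[-0.66,0,0.06,0,0,-0.39,-0.3],[-0.76,0,0.11,0,0,-0.44,-0.3],[-0.85,0,0.16,0,0,-0.48,-0.3],[-0.9,-0.003,0.211,0,0,-0.5,-0.3],[-0.9,-0.003,0.211,0,0,-0.5,-0.3]]' 30; python3 - <<'E'
from h import *
rows([((.4885,-.2736,.12),1.434),((.4885,-.2736,.057),1.434)])
E
```

```text
time: 20.08
eef_pos: [0.4862, -0.2729, 0.2475]
tcp_rot: [0.069, 0.998, 0.003, -0.004]
contact_force: [-0.0, -0.7, -0.0]
opening: 0.347
finger_force: 0.0
[-0.0083, -0.0024, 0.3188] [0.0015, -0.0025, -0.0007]
[-0.0095, -0.0031, 0.4763] [0.0015, -0.0025, -0.0007]
```

```bash
python3 -m handwheel '[[-0.009,-0.003,0.1,0,0,0,-0.3],[-0.009,-0.003,0.22,0,0,0,-0.3],[-0.009,-0.003,0.32,0,0,0,-0.3],[-0.009,-0.003,0.39,0,0,0,-0.3],[-0.009,-0.003,0.44,0,0,0,-0.3],[-0.009,-0.003,0.474,0,0,0,-0.3],[-0.009,-0.003,0.474,0,0,0,-0.3],[-0.009,-0.003,0.474,0,0,0,-1],[-0.009,-0.003,0.474,0,0,0,-1],[-0.009,-0.003,0.474,0,0,0,-1],[-0.009,-0.003,0.474,0,0,0,-1]]' 30; python3 - <<'E'
import numpy as np
f0=1.553; th=np.linspace(0,2.3,25); f=f0-th
for t,a,b in zip(th,.68*(np.sin(f0)-np.sin(f)),.68*(np.cos(f0)-np.cos(f))): print(round(t,2),round(a,3),round(b,3))
E
```

```text
time: 21.45
eef_pos: [0.4926, -0.2745, 0.0639]
tcp_rot: [0.068, 0.998, 0.0, 0.001]
contact_force: [2.0, 5.0, 4.1]
opening: 0.151
finger_force: 29.8
0.0 0.0 0.0
0.1 0.004 -0.065
0.19 0.015 -0.129
0.29 0.031 -0.192
0.38 0.054 -0.253
0.48 0.082 -0.312
0.57 0.116 -0.368
0.67 0.155 -0.42
0.77 0.199 -0.468
0.86 0.247 -0.512
0.96 0.299 -0.551
1.05 0.355 -0.585
1.15 0.413 -0.613
1.25 0.474 -0.636
1.34 0.537 -0.653
1.44 0.602 -0.663
1.53 0.667 -0.668
1.63 0.732 -0.666
1.72 0.796 -0.658
1.82 0.86 -0.644
1.92 0.922 -0.623
2.01 0.981 -0.597
2.11 1.038 -0.566
2.2 1.092 -0.529
2.3 1.142 -0.487
```

```bash
python3 -m handwheel '[[0,0,0,0,0,0,-0.3],[0,0,0,0,0,0,-0.3],[0,0,0,0,0,0,-0.3],[0,0,0.016,0,0,0,-0.3],[0,0,0.016,0,0,0,-0.3],[0,0.002,0.016,0,0,0,-1],[0,0.002,0.016,0,0,0,-1],[0,0.002,0.016,0,0,0,-1],[0,0.002,0.016,0,0,0,-1]]' 30
```

```text
time: 22.58
eef_pos: [0.4917, -0.2743, 0.0561]
tcp_rot: [0.068, 0.998, -0.0, -0.0]
contact_force: [-1.0, -2.5, -1.8]
opening: 0.153
finger_force: 29.2
```

```bash
python3 -m handwheel '[[0,0.004,-0.065,0,0,0,-1],[0,0.015,-0.129,0,0,0,-1],[0,0.031,-0.192,0,0,0,-1],[0,0.054,-0.253,0,0,0,-1],[0,0.082,-0.312,0,0,0,-1],[0,0.116,-0.368,0,0,0,-1],[0,0.155,-0.42,0,0,0,-1],[0,0.199,-0.468,0,0,0,-1]]' 30
```

```text
time: 23.58
eef_pos: [0.503, -0.1969, 0.2457]
tcp_rot: [0.068, 0.998, -0.003, 0.001]
contact_force: [0.1, -6.5, 2.5]
opening: 0.154
finger_force: 29.3
```

```bash
python3 -m handwheel '[[0,0.048,-0.044,0,0,0,-1],[0,0.1,-0.083,0,0,0,-1],[0,0.156,-0.117,0,0,0,-1],[0,0.214,-0.145,0,0,0,-1],[0,0.275,-0.168,0,0,0,-1],[0,0.338,-0.185,0,0,0,-1],[0,0.403,-0.195,0,0,0,-1],[0,0.468,-0.2,0,0,0,-1],[0,0.533,-0.198,0,0,0,-1],[0,0.597,-0.19,0,0,0,-1],[0,0.661,-0.176,0,0,0,-1],[0,0.723,-0.155,0,0,0,-1]]' 30; python3 -m handwheel '[[0,0.03,0.012,0,0,0,-1],[0,0.059,0.026,0,0,0,-1],[0,0.088,0.041,0,0,0,-1],[0,0.116,0.057,0,0,0,-1],[0,0.143,0.075,0,0,0,-1],[0,0.17,0.094,0,0,0,-1],[0,0.195,0.114,0,0,0,-1],[0,0.22,0.136,0,0,0,-1],[0,0.22,0.136,0,0,0,-1]]' 30
```

```text
time: 25.08
eef_pos: [0.5441, 0.0919, 0.3078]
tcp_rot: [0.068, 0.998, -0.0, 0.005]
contact_force: [5.3, 0.8, 3.9]
opening: 0.15
finger_force: 31.7
time: 26.2
eef_pos: [0.5557, 0.1789, 0.2521]
tcp_rot: [0.068, 0.998, 0.0, 0.003]
contact_force: [6.1, -0.3, -0.3]
opening: 0.144
finger_force: 31.6
```

```bash
python3 -m handwheel '[[0,0.006,0.006,0,0,0,-1],[0,0.012,0.012,0,0,0,-1],[0,0.012,0.012,0,0,0,-1]]' 30;  python3 -m handwheel '[[0,0,0,0,0,0,-0.6],[0,0,0,0,0,0,-0.2],[0,0,0,0,0,0,-0.1],[0,0,0,0,0,0,-0.1],[0,0,-0.05,0,0,0,-0.1],[0,0,-0.15,0,0,0,-0.1],[0,0,-0.25,0,0,0,-0.1],[0,0.1,-0.28,0,0,0,-0.1],[0,0.25,-0.28,0,0,0,-0.1],[0,0.4,-0.28,0,0,0,-0.1],[0,0.4,-0.28,0,0,0,-0.1]]' 30; python3 - <<'E'
from h import *
import cv2
im=eyes.read_camera("scene"); t=eyes.read_camera("scene")
cv2.imwrite("pics/f.png",cv2.resize(t[150:290,270:470,::-1],None,fx=4,fy=4,interpolation=cv2.INTER_CUBIC))
E
```

```text
time: 26.58
eef_pos: [0.5559, 0.1792, 0.2519]
tcp_rot: [0.068, 0.998, -0.005, 0.002]
contact_force: [-4.4, -14.0, 14.2]
opening: 0.15
finger_force: 33.2
time: 27.95
eef_pos: [0.5756, 0.3455, 0.3588]
tcp_rot: [0.065, 0.998, 0.0, -0.0]
contact_force: [-0.5, -1.1, -0.7]
opening: 0.449
finger_force: 0.0
```

View pics/f.png

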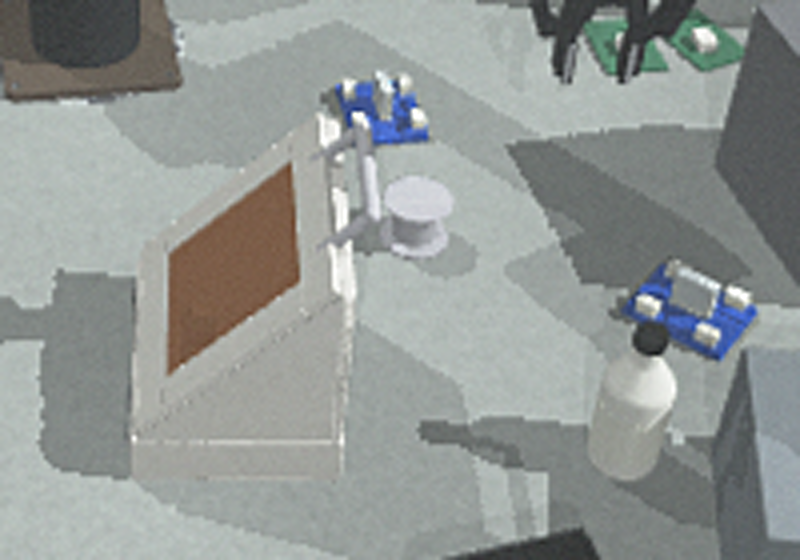

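The door is shut exactly as at the start: the bar is at (368,180) in the crop and the door lies flush with the cheeks. It met a firm stop, and the robot is now clear. I'll hand in.

```bash
python3 -c "
from plant import ctrl
print(ctrl.sign_off())"
```

```text
the job is handed in; nothing more can be done
None
```

I swung the door down, set the loaded carrier flat between the rails, guided the door shut again and handed the job in at about 28 s; the sign-off returned no verdict, and early on one mistyped row pushed the gripper up to about 20 mm along the door bar (about 43 N at the wrist), which I backed off before the door moved.

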